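# Lock the hammer-head stop post into the slotted rail

## Robot

A 6-joint arm with a two-finger parallel gripper is mounted at the origin on a cart in front of the work surface, level with it; the furniture and walls round the work are solid. World frame = base frame: x ahead of the robot, y to its left, z up, the work surface at z = 0. Lengths are in m, angles in degrees, forces in N, time in s.
With the tool pointing down it reaches from about 0.4 to 0.825 m from the base axis. Payload 7 kg.
Tool frame: the origin (TCP) lies midway between the tips of the shut fingers; the grasp point (between the pads) lies 19 mm behind it; z points along the fingers, y is the line along which they close (so a half turn about z gives the same grasp; the last joint's range is limited). The gripper opens to 88 mm and grips with 3 to 60 N. Pads are 19 mm wide; open, the fingers measure 130 mm over their backs; the gripper's body (78 mm by 193 mm) begins 47 mm behind the grasp point.
Start: joints at [16.507, 20.546, 0.682, 0, -70.136, -16.507], TCP at [0.675, -0, 0.227] pointing down, gripper open.
Joint ranges: [-176.03, 176.03], [-82.01, 121.73], [-58.28, 71.71], [-173.87, 95.51], [-174.79, -0.11], [-173.66, 173.66]. Speed limits (degrees/s): [136.94, 136.94, 172.46, 180, 180, 180].

## Interface

Orientations are given as [roll, pitch, yaw] about the fixed x, y, z axes, in that order (R = Rz(yaw) Ry(pitch) Rx(roll)).
In Python, from plant import r gives the robot as it stands.
- The arm moves only by the tool drive_tool, never from a script. Its argument "commands" is a list of rows, each an object of numbers: "hand": the closure, from 0 (fully open) to 1 (shut); "tx", "ty", "tz": the shift along the world's x, y, z scaled (see below); "turn": the turn about the world's z scaled (see below). A call has 1 to 10 rows; each row is the pose to reach, as a shift and turn from the pose commanded when the call began; what a row does not reach only later rows make up. The controller multiplies each number of a shift by 0.6 m and each number of a turn by 90 degrees. A row lasts 1/10 s, in which the tool goes at most 50 mm and 8.59 degrees, less where a joint would pass 70% of its speed; a pose out of reach is approached as far as the arm can. A call with a number of a shift or a turn outside -1 to 1 is refused whole. A call with a gripper value outside its range is refused whole. The fingers move at their own pace and stop on an object; "grip_force" is the grip in N (left out, the last holds). Time passes only in rows, so rows that repeat a pose let the fingers close. It gives the time, the measured TCP pose, the force, the opening and the grip force at its end, in the units of the state.
- r.get_state(): the state, without advancing time (a new reading comes with each control period).
- r.capture(name): name is "scene" or "side" or "wrist"; returns a dict with "frame" (480x640x3 uint8, red, green, blue), "fx", "fy", "cx", "cy" (pixels), "world_from_camera" (4x4, takes a point from camera to world coordinates); the wrist camera has in their place "T_tool_cam" (4x4, takes a point from camera to tool coordinates, whose origin is the TCP and whose axes are the flange's). Camera axes: x right, y down, z forward; pixel columns grow to the right and rows downward; lengths in m; the calibration is good to about 2 mm. A picture is of the moment at which its call begins: read the wrist's pose just before it. There is no depth.
- r.close_job(): hands the job in; it is judged then, once.
Trained networks look in the newest picture that a camera, given by its name, has taken for a name from the list of things; names that differ only in an ending like _2 or _b are one class to them, and where a whole thing is asked for, a point or a joint stands for the part that bears it (a point fixed in the world has none). Each returns a list of dicts, best first, with "score" (0 to 1); they miss things now and then, are a little off and sometimes report something else, mostly with a low value. They report only what shows in the picture. A call takes as long as a camera call. They do not tell look-alikes from the thing itself.
- r.trace(label, camera): "pixels" (480x640 bool, what is visible of it) and "extent" ([left, top, right, bottom] in pixels, round what is visible of it).
The state is a dict: "time_s": time; "joints": joint angles; "qd": joint speeds; "joint_torque": joint torques, N m; "tcp_pos": TCP position; "eef_rot": TCP orientation; "contact_force": force on the tool from outside, world axes, zero at the start; "moment": the same for the moment, N m; "gripper_width": finger opening in m; "gripper_force": force on a finger pad.
Only numpy, scipy, OpenCV 4.12 (cv2) and the standard library are available. Lean on these libraries where they do the work, as an engineer would, in place of code of your own. Each camera call takes 0.05 s, during which the arm holds its last target. There are 200 camera calls.

## Task

Fit the stop post with the oblong hammer-head foot into the slotted aluminium rail, so that a tube rack can later be butted against it: lower the foot lengthwise through the slot at about the middle of the rail, down to the channel floor, then turn the post a quarter turn so that its foot lies square across under both lips. Let go of it standing upright there; leave the round-footed post alone.

Things in the scene. Friction and masses are not known exactly. Their poses are not given: they have to be found in the camera images.
- hammer_post_mid (a point): Centre of the loose 0.1 kg stop post, 76 mm tall, upright; point on its axis 38 mm above its underside. Steel hammer-head foot 44 x 20 x 10 mm high, round shank 14 mm thick, black grip block 40 x 16 mm from 50 to 76 mm above the underside (grip centre 25 mm above this point; grasp across the 16 mm). x: long direction of foot and grip alike; z up. A half turn about z changes nothing.
- round_post_mid (a point): The same point (38 mm above the underside) of the bystander post: same shank and grip, but a round disc foot 44 mm in diameter and 10 mm high, which does not pass the slot. It is loose and stands 10 cm or more from the other post. Leave it standing where it is.
- rail_mid (a point): Middle of the channel floor of the fixed aluminium rail, 4 mm above the worktop. x along the slot, y across, z up. Rail 64 mm wide, 24 mm high; channel 196 mm long, ends closed by black caps. Slot 30 mm wide; cavity under it 58 mm wide, 16 mm high; lips 4 mm thick, their top 20 mm above this point. A post standing on the floor has its centre 38 mm above this point.
Mind the look-alikes: they are no part of the job. What is shaped like the part that bears hammer_post_mid but green is not meant.

How it is judged (in metres and radians):
On the way:
1. the hammer-head foot is down in the channel, lengthwise in the slot (x of hammer_post_mid in the frame of rail_mid between -0.06 and 0.06 m and y of hammer_post_mid in the frame of rail_mid between -0.013 and 0.013 m and z of hammer_post_mid in the frame of rail_mid below 0.046 m and angle between the x axis of hammer_post_mid and the x axis of rail_mid, either way round below 0.4 rad), for 0.05 s.
At the end, for the whole second after the job is handed in: The hammer-head post stands released, still and upright (8 deg) on the channel floor (4 mm), within 25 mm of the rail's middle along the slot and 12 mm across it, its foot square across under both lips (15 deg); the round-footed post is within 30 mm of where it stood (x of hammer_post_mid in the frame of rail_mid between -0.025 and 0.025 m and y of hammer_post_mid in the frame of rail_mid between -0.012 and 0.012 m and z of hammer_post_mid in the frame of rail_mid between 0.034 and 0.042 m and angle between the x axis of hammer_post_mid and the y axis of rail_mid, either way round below 0.26 rad and angle between hammer_post_mid's own z axis and vertical below 0.14 rad and linear speed of hammer_post below 0.02 m/s and distance of round_post_mid from where it was at the start of the episode below 0.03 m); the robot touches nothing.
It fails at once if the round-footed post is moved by more than 30 mm (distance of round_post_mid from where it was at the start of the episode above 0.03 m).
It also fails if it takes over 42 s, if anything falls off the work surface, if the arm or the gripper's body presses on something with over 40 N, if the wrist force passes 120 N, or if a joint passes its speed limit or range.

## Working session

There is one attempt and no reset: what is moved stays moved. The work goes in short steps, Python scripts to look and compute and a tool call to move; the robot and the scene stay as the last step left them, time stands still between calls to the robot, and variables do not carry over. Pictures are saved under pics/ and viewed, at most 10 in all, crops included, and the job is handed in when it is done.

Besides the shell and the picture viewer there is one more tool, called after "Emit:" by a JSON object that holds its "name" and its "arguments", one argument or row to a line. drive_tool: Moves the arm, as the interface text tells. Its arguments: {"type":"object","properties":{"commands":{"type":"array"},"grip_force":{"type":"number"}},"required":["commands"]}

```bash
mkdir -p pics
cat > h.py <<'E'
import numpy as np, cv2
from plant import r
def cap(n):
    s=r.get_state(); c=r.capture(n)
    if n=="wrist":
        from scipy.spatial.transform import Rotation as R
        T=np.eye(4); T[:3,:3]=R.from_euler('xyz',s['eef_rot'],degrees=True).as_matrix(); T[:3,3]=s['tcp_pos']
        c['world_from_camera']=T@np.array(c['T_tool_cam'])
    return c
def ray(c,u,v,z):
    W=np.array(c['world_from_camera']); d=W[:3,:3]@[(u-c['cx'])/c['fx'],(v-c['cy'])/c['fy'],1]
    return W[:3,3]+d*(z-W[2,3])/d[2]
def proj(c,p):
    q=np.linalg.inv(c['world_from_camera'])@np.append(p,1); return c['fx']*q[0]/q[2]+c['cx'],c['fy']*q[1]/q[2]+c['cy']
def save(c,n,box=None,s=1):
    f=c['frame'][:,:,::-1]
    if box: f=f[box[1]:box[3],box[0]:box[2]]
    cv2.imwrite(f'pics/{n}.png',cv2.resize(f,None,fx=s,fy=s,interpolation=cv2.INTER_CUBIC))
E
python3 - <<'E'
from h import *
s=r.get_state(); print(s)
for n in("scene","side","wrist"):
    c=cap(n); save(c,n+"0"); print(n,np.round(c['world_from_camera'],3).tolist(),c['fx'],c['cx'],c['cy'])
    for l in("hammer_post_mid","round_post_mid","rail_mid"):
        for d in r.trace(l,n): print(l,round(d['score'],2),d['extent'])
E
```

```text
{'time_s': 0.0, 'joints': array([ 1.65092097e+01,  2.05905441e+01,  6.33876772e-01, -2.07935417e-02,
       -7.01363266e+01, -1.65068512e+01]), 'qd': array([-0.0294209 ,  0.03786859,  0.01532435, -0.02901478, -0.03000112,
       -0.02061652]), 'joint_torque': array([-8.00930356e-04, -5.82726967e+01,  2.93058443e+01,  6.99745238e+00,
        6.93249181e-03, -2.06530804e-04]), 'tcp_pos': array([6.74505225e-01, 2.95535389e-06, 2.25631417e-01]), 'eef_rot': array([ 1.79905284e+02, -7.68329902e-03, -9.00047163e+01]), 'contact_force': array([-0.07624973, -0.19450365, -0.22752264]), 'moment': array([ 0.01381497,  0.01391976, -0.01859507]), 'gripper_force': 0.0, 'gripper_width': 0.0876212758006276}
scene [[0.802, 0.467, -0.372, 0.842], [0.597, -0.625, 0.502, -0.522], [0.002, -0.625, -0.78, 0.708], [0.0, 0.0, 0.0, 1.0]] 476.9606828590932 312.8969607654163 236.63656560465134
hammer_post_mid 0.79 [229.3, 304.4, 251.3, 353.8]
hammer_post_mid 0.62 [275.7, 286.2, 302.9, 324.9]
hammer_post_mid 0.57 [299.5, 240.3, 318.1, 280.7]
round_post_mid 0.97 [198.3, 260.1, 227.9, 299.4]
rail_mid 0.9 [297.4, 167.5, 404.6, 238.3]
side [[-0.986, -0.063, 0.154, 0.383], [-0.166, 0.394, -0.904, 0.645], [-0.004, -0.917, -0.398, 0.383], [0.0, 0.0, 0.0, 1.0]] 579.0426226664457 326.772898953313 231.51546524424555
hammer_post_mid 0.94 [287.5, 201.9, 322.6, 254.6]
hammer_post_mid 0.93 [289.0, 184.4, 314.7, 231.5]
hammer_post_mid 0.59 [318.3, 168.4, 340.1, 220.8]
round_post_mid 0.64 [371.3, 177.9, 395.2, 232.9]
rail_mid 0.62 [209.5, 278.1, 400.2, 337.3]
wrist [[-1.0, -0.0, 0.001, 0.675], [-0.0, 0.969, 0.248, -0.066], [-0.001, 0.248, -0.969, 0.383], [0.0, 0.0, 0.0, 1.0]] 339.5451323036056 318.344739233182 236.66612035317826
hammer_post_mid 0.55 [417.1, 43.5, 488.1, 94.1]
rail_mid 0.67 [354.4, 213.1, 559.5, 271.4]
```

View pics/scene0.png

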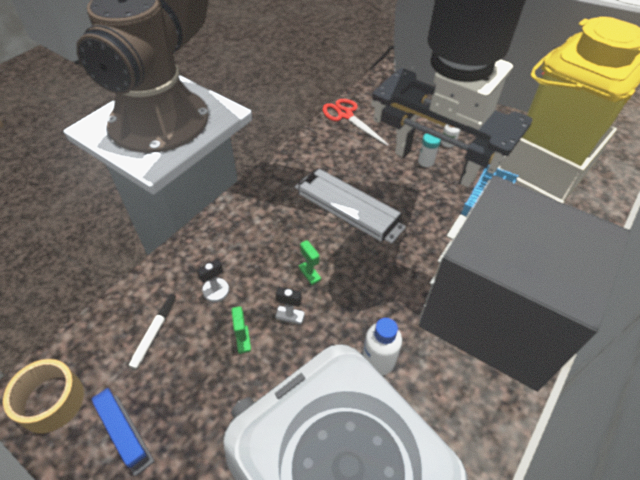

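View pics/wrist0.png

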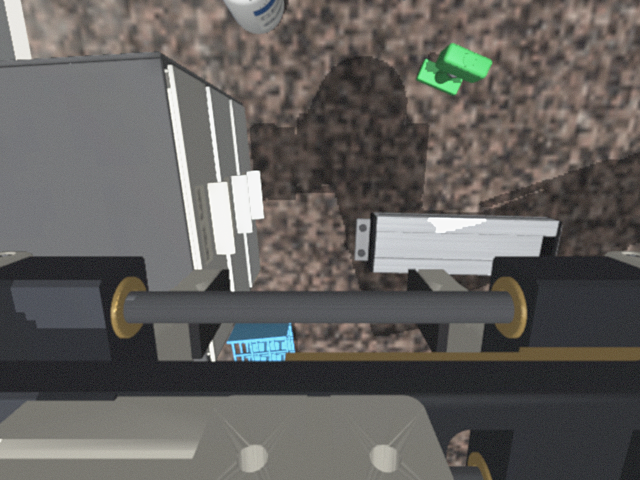

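The scene image shows four candidates. Two are green look-alikes, at (310,262) and (241,330). The black-gripped post at (290,305) has an oblong foot, and the one at (213,280) has a round foot. The rail is at (350,205). The hammer post meant should be the one at (290,305), so I'll confirm it with a crop.

Run:
```python
from h import *
c=cap("scene"); save(c,"crop1",(180,220,340,340),5)
def best(cn,l,uv):
    D=[d for d in r.trace(l,cn)]
    return min(D,key=lambda d:np.hypot((d['extent'][0]+d['extent'][2])/2-uv[0],(d['extent'][1]+d['extent'][3])/2-uv[1]))
for nm,uv in(("grip",(288,297)),("foot",(290,315))): print(nm,ray(c,*uv,.063 if nm=="grip" else .005))
print("round",ray(c,210,270,.063),ray(c,215,290,.005)); print('greens',ray(c,310,250,.06),ray(c,238,318,.06))
d=r.trace("rail_mid","scene")[0]
rc=cv2.minAreaRect(np.argwhere(d['pixels'])[:,::-1].astype(np.float32)); b=cv2.boxPoints(rc)
h=cv2.approxPolyDP(cv2.convexHull(np.argwhere(d['pixels'])[:,::-1].astype(np.int32)),4,True)[:,0]
print("rail",[(p.tolist(),ray(c,*p,.024).round(3).tolist()) for p in h])
s=cap("side"); save(s,"crop2",(200,150,420,350),3.6)
for p in((.05),):
  for l in("hammer_post_mid","round_post_mid","rail_mid"):
    for d in r.trace(l,"side"):
      e=d['extent'];u=(e[0]+e[2])/2;print(l,round(d['score'],2),ray(s,u,e[1]+5,.07).round(3),ray(s,u,e[3]-5,.005).round(3))
h=cv2.approxPolyDP(cv2.convexHull(np.argwhere(r.trace("rail_mid","side")[0]['pixels'])[:,::-1].astype(np.int32)),4,True)[:,0]
print("rail",[(p.tolist(),ray(s,*p,.024).round(3).tolist()) for p in h])
```

```text
grip [ 0.5757845 -0.2280164  0.063    ]
foot [ 0.57629112 -0.2268964   0.005     ]
round [ 0.4412426  -0.26423899  0.063     ] [ 0.44176883 -0.26617203  0.005     ]
greens [ 0.54650789 -0.13142767  0.06      ] [ 0.5365634  -0.30168993  0.06      ]
rail [([404, 227], [0.638, 0.038, 0.024]), ([391, 242], [0.637, -0.007, 0.024]), ([380, 240], [0.619, -0.015, 0.024]), ([306, 198], [0.447, -0.012, 0.024]), ([295, 186], [0.409, 0.001, 0.024]), ([318, 168], [0.415, 0.071, 0.024]), ([400, 213], [0.615, 0.064, 0.024])]
hammer_post_mid 0.87 [ 0.573 -0.234  0.07 ] [ 0.574 -0.237  0.005]
hammer_post_mid 0.78 [ 0.539 -0.307  0.07 ] [ 0.535 -0.281  0.005]
hammer_post_mid 0.57 [ 0.551 -0.145  0.07 ] [ 0.549 -0.131  0.005]
round_post_mid 0.76 [ 0.444 -0.276  0.07 ] [ 0.44  -0.255  0.005]
rail_mid 0.74 [0.503 0.086 0.07 ] [0.504 0.085 0.005]
rail [([402, 319], [0.394, 0.066, 0.024]), ([398, 334], [0.397, 0.097, 0.024]), ([378, 338], [0.418, 0.109, 0.024]), ([221, 320], [0.6, 0.101, 0.024]), ([209, 312], [0.619, 0.086, 0.024]), ([234, 280], [0.615, 0.005, 0.024]), ([390, 293], [0.411, 0.007, 0.024])]
```

View pics/crop1.png

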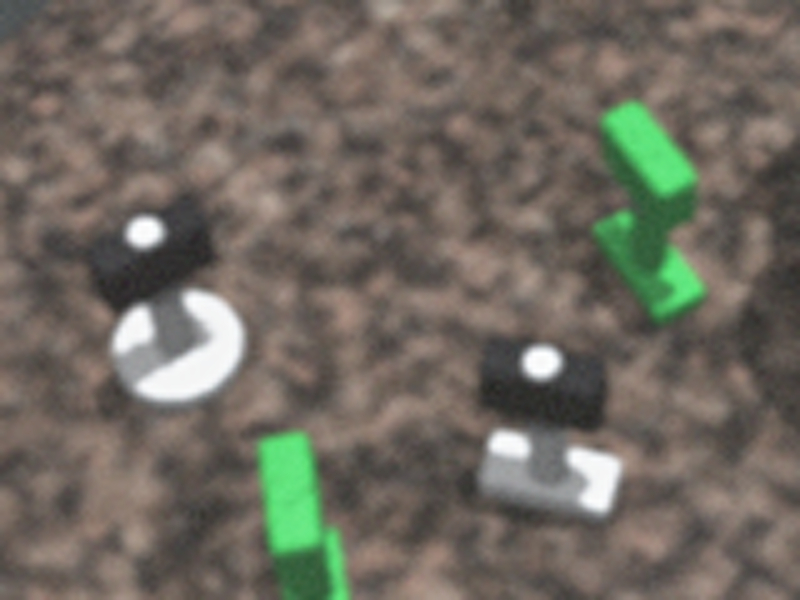

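View pics/crop2.png

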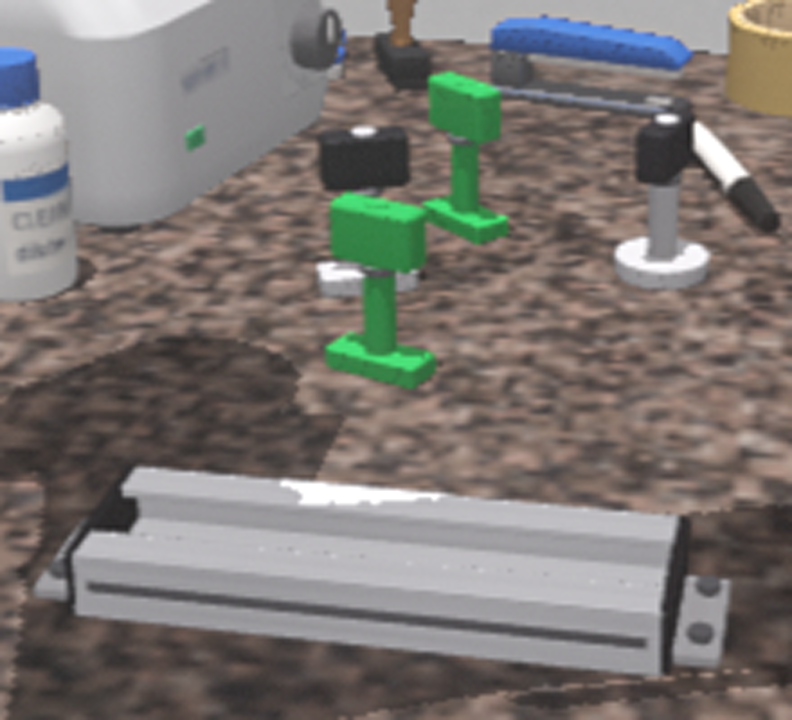

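The crops confirm it. The hammer post has a black grip with its dot at scene (288,292) and an oblong steel foot around (290,315). The post at (213,280) has the round disc foot. The rail's lip corners are clear in the side view.

Run:
```python
from h import *
c=cap("scene"); s=cap("side")
f=lambda P,o,k,cam,z:[ray(cam,o[0]+a/k,o[1]+b/k,z).round(4) for a,b in P]
print("dot",f([(542,362)],(180,220),5,c,.076),f([(364,131)],(200,150),3.6,s,.076))
A=f([(480,490),(605,520)],(180,220),5,c,0.0);B=f([(490,432),(622,460)],(180,220),5,c,.01)
G=f([(487,343),(607,365)],(180,220),5,c,.076)
for q in(A,B,G): v=q[1]-q[0];print(q,np.linalg.norm(v),np.degrees(np.arctan2(v[1],v[0])))
q=f([(320,135),(408,128)],(200,150),3.6,s,.076);v=q[1]-q[0];print(q,np.linalg.norm(v),np.degrees(np.arctan2(v[1],v[0])))
R=f([(137,468),(685,517),(665,610),(77,540)],(200,150),3.6,s,.024);print("rail",R,np.mean(R,0))
for a,b in((0,1),(3,2),(0,3),(1,2)):v=R[b]-R[a];print(np.linalg.norm(v),np.degrees(np.arctan2(v[1],v[0])))
for z in(.08,.12,.16):print("centrifuge",z,ray(c,345,350,z).round(3),ray(c,232,425,z).round(3))
print("bottle",ray(c,386,325,.12).round(3),ray(c,380,365,0).round(3))
for z in(.1,.15,.2): print("box",ray(c,485,180,z).round(3),ray(c,440,265,z).round(3))
print("box bottom",ray(c,425,320,0).round(3))
```

```text
dot [array([ 0.5765, -0.2271,  0.076 ])] [array([ 0.5732, -0.2276,  0.076 ])]
[array([ 0.5592, -0.2433,  0.    ]), array([ 0.5995, -0.2271,  0.    ])] 0.04343420311229389 21.89939276751183
[array([ 0.5519, -0.2282,  0.01  ]), array([ 0.5939, -0.2102,  0.01  ])] 0.04569463863518348 23.198590513648156
[array([ 0.5584, -0.2319,  0.076 ]), array([ 0.5933, -0.2159,  0.076 ])] 0.03839283787374935 24.629217487360016
[array([ 0.5916, -0.2192,  0.076 ]), array([ 0.5543, -0.2348,  0.076 ])] 0.04043080508721042 -157.3038279325793
rail [array([0.6097, 0.0043, 0.024 ]), array([0.411 , 0.0086, 0.024 ]), array([0.4134, 0.0697, 0.024 ]), array([0.6142, 0.0573, 0.024 ])] [0.512075 0.034975 0.024   ]
0.19874652198214696 178.76027477324425
0.20118250420948636 176.46630169267277
0.053190694674914704 85.1469036130077
0.06114711767532465 87.75058568688875
centrifuge 0.08 [ 0.702 -0.256  0.08 ] [ 0.644 -0.428  0.08 ]
centrifuge 0.12 [ 0.711 -0.273  0.12 ] [ 0.657 -0.434  0.12 ]
centrifuge 0.16 [ 0.72 -0.29  0.16] [ 0.669 -0.44   0.16 ]
bottle [ 0.735 -0.208  0.12 ] [ 0.742 -0.21   0.   ]
box [0.723 0.16  0.1  ] [ 0.745 -0.058  0.1  ]
box [0.733 0.104 0.15 ] [ 0.753 -0.096  0.15 ]
box [0.742 0.048 0.2  ] [ 0.761 -0.134  0.2  ]
box bottom [ 0.761 -0.097  0.   ]
```

Emit:
{"name": "drive_tool", "arguments": {
  "commands": [
    {"tx": -0.166, "ty": -0.379, "tz": 0, "turn": -0.744, "hand": 0.3},
    {"tx": -0.166, "ty": -0.379, "tz": 0, "turn": -0.744, "hand": 0.3},
    {"tx": -0.166, "ty": -0.379, "tz": 0, "turn": -0.744, "hand": 0.3},
    {"tx": -0.166, "ty": -0.379, "tz": 0, "turn": -0.744, "hand": 0.3},
    {"tx": -0.166, "ty": -0.379, "tz": 0, "turn": -0.744, "hand": 0.3},
    {"tx": -0.166, "ty": -0.379, "tz": 0, "turn": -0.744, "hand": 0.3},
    {"tx": -0.166, "ty": -0.379, "tz": 0, "turn": -0.744, "hand": 0.3},
    {"tx": -0.166, "ty": -0.379, "tz": 0, "turn": -0.744, "hand": 0.3},
    {"tx": -0.166, "ty": -0.379, "tz": 0, "turn": -0.744, "hand": 0.3},
    {"tx": -0.166, "ty": -0.379, "tz": 0, "turn": -0.744, "hand": 0.3}
  ],
  "grip_force": 25
}}

```text
time_s: 2.05
tcp_pos: [0.5754, -0.2274, 0.2266]
eef_rot: [-180.0, 0.0, -156.8]
contact_force: [-0.6, -0.2, 0.3]
gripper_width: 0.0614
gripper_force: 0.0
```

Run:
```python
from h import *
s=r.get_state(); print(s['time_s'],s['tcp_pos'],s['eef_rot'],s['joints'],s['gripper_width'])
c=cap("wrist"); save(c,"w1",(120,100,520,400),2)
print(proj(c,[.5748,-.2273,.076]))
```

```text
2.05 [ 0.57540426 -0.22742013  0.22662811] [-1.79995721e+02  5.54419918e-03 -1.56754599e+02] [-3.50580612e+00  1.52911512e+01 -6.81151909e+00  1.43051102e-03
 -6.78904529e+01 -6.32493313e+01] 0.06142840450164458
(np.float64(318.8132214718474), np.float64(222.24437953651764))
```

View pics/w1.png

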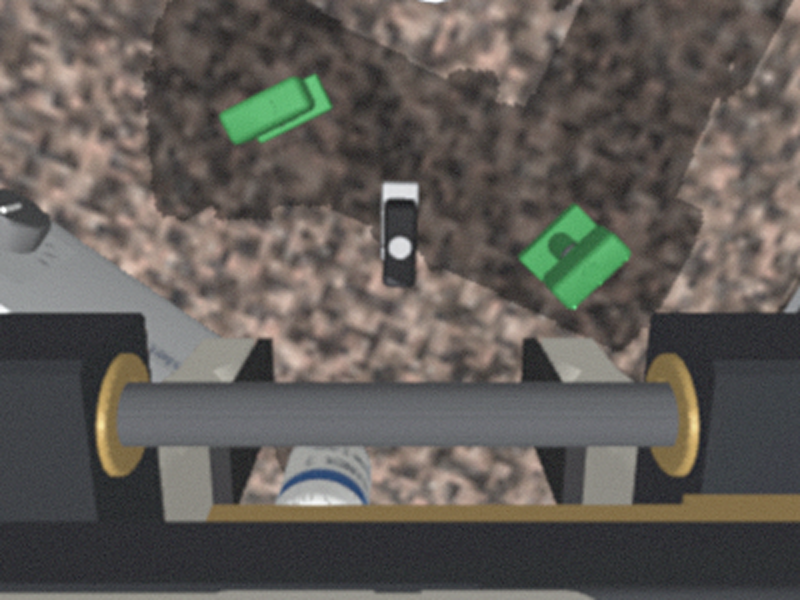

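The wrist view shows the grip dot at full-frame (320,223), within about 1 px of the prediction, and the grip is aligned with the jaws. The green post on the right is clear of the finger sweep.

Emit:
{"name": "drive_tool", "arguments": {
  "commands": [
    {"tz": -0.08, "hand": 0.48},
    {"tz": -0.16, "hand": 0.48},
    {"tz": -0.23, "hand": 0.48},
    {"tz": -0.28, "hand": 0.48},
    {"tz": -0.305, "hand": 0.48},
    {"tz": -0.305, "hand": 0.48},
    {"tz": -0.305, "hand": 1},
    {"tz": -0.305, "hand": 1},
    {"tz": -0.305, "hand": 1},
    {"tz": -0.305, "hand": 1}
  ],
  "grip_force": 25
}}

```text
invalid input
```

Emit:
{"name": "drive_tool", "arguments": {
  "commands": [
    {"tz": 0, "hand": 1},
    {"tz": 0, "hand": 1}
  ]
}}

```text
invalid input
```

Emit:
{"name": "drive_tool", "arguments": {
  "commands": [
    {"tx": 0, "ty": 0, "turn": 0, "tz": -0.08, "hand": 0.48},
    {"tx": 0, "ty": 0, "turn": 0, "tz": -0.16, "hand": 0.48},
    {"tx": 0, "ty": 0, "turn": 0, "tz": -0.23, "hand": 0.48},
    {"tx": 0, "ty": 0, "turn": 0, "tz": -0.28, "hand": 0.48},
    {"tx": 0, "ty": 0, "turn": 0, "tz": -0.305, "hand": 0.48},
    {"tx": 0, "ty": 0, "turn": 0, "tz": -0.305, "hand": 0.48},
    {"tx": 0, "ty": 0, "turn": 0, "tz": -0.305, "hand": 1},
    {"tx": 0, "ty": 0, "turn": 0, "tz": -0.305, "hand": 1},
    {"tx": 0, "ty": 0, "turn": 0, "tz": -0.305, "hand": 1},
    {"tx": 0, "ty": 0, "turn": 0, "tz": -0.305, "hand": 1}
  ],
  "grip_force": 25
}}

```text
time_s: 3.1
tcp_pos: [0.576, -0.2275, 0.0447]
eef_rot: [-180.0, 0.1, -156.9]
contact_force: [-0.0, 0.2, -0.1]
gripper_width: 0.0188
gripper_force: 0.3
```

Emit:
{"name": "drive_tool", "arguments": {
  "commands": [
    {"tx": 0, "ty": 0, "turn": 0, "tz": 0, "hand": 1},
    {"tx": 0, "ty": 0, "turn": 0, "tz": 0, "hand": 1},
    {"tx": 0, "ty": 0, "turn": 0, "tz": 0, "hand": 1},
    {"tx": 0, "ty": 0, "turn": 0, "tz": 0.08, "hand": 1},
    {"tx": 0, "ty": 0, "turn": 0, "tz": 0.16, "hand": 1},
    {"tx": 0, "ty": 0, "turn": 0, "tz": 0.22, "hand": 1},
    {"tx": 0, "ty": 0, "turn": 0, "tz": 0.22, "hand": 1}
  ],
  "grip_force": 25
}}

```text
time_s: 3.8
tcp_pos: [0.5783, -0.2282, 0.1817]
eef_rot: [-179.7, 0.4, -156.9]
contact_force: [-0.2, -0.4, -1.7]
gripper_width: 0.0159
gripper_force: 25.0
```

Emit:
{"name": "drive_tool", "arguments": {
  "commands": [
    {"tx": -0.02, "ty": 0.06, "tz": 0, "turn": -0.283, "hand": 1},
    {"tx": -0.04, "ty": 0.13, "tz": 0, "turn": -0.283, "hand": 1},
    {"tx": -0.06, "ty": 0.21, "tz": 0, "turn": -0.283, "hand": 1},
    {"tx": -0.08, "ty": 0.29, "tz": 0, "turn": -0.283, "hand": 1},
    {"tx": -0.1, "ty": 0.36, "tz": 0, "turn": -0.283, "hand": 1},
    {"tx": -0.105, "ty": 0.41, "tz": 0, "turn": -0.283, "hand": 1},
    {"tx": -0.105, "ty": 0.439, "tz": 0, "turn": -0.283, "hand": 1},
    {"tx": -0.105, "ty": 0.439, "tz": 0, "turn": -0.283, "hand": 1},
    {"tx": -0.105, "ty": 0.439, "tz": 0, "turn": -0.283, "hand": 1}
  ]
}}

```text
time_s: 4.7
tcp_pos: [0.512, 0.0361, 0.1751]
eef_rot: [-180.0, -0.0, 177.6]
contact_force: [-0.6, -0.2, -1.1]
gripper_width: 0.0162
gripper_force: 25.0
```

Run:
```python
from h import *
s=r.get_state(); print(s['time_s'],s['tcp_pos'],s['eef_rot'],s['joints'],s['gripper_width'])
c=cap("wrist"); d=cap("side"); 
a=c['frame'][60:460,120:520,::-1]; b=cv2.resize(d['frame'][140:360,190:410,::-1],(400,400),interpolation=cv2.INTER_CUBIC)
cv2.imwrite("pics/w2.png",cv2.resize(np.hstack([a,b]),(800,400)))
b=r.get_state()['tcp_pos']
```

```text
4.7 [0.51200343 0.03613358 0.17510919] [-1.79986759e+02 -4.34163942e-02  1.77630116e+02] [ 2.59723203e+01  7.72431385e+00 -2.37077098e+01 -1.04927756e-02
 -5.86124748e+01 -1.18336731e+02] 0.016198235396272513
```

View pics/w2.png

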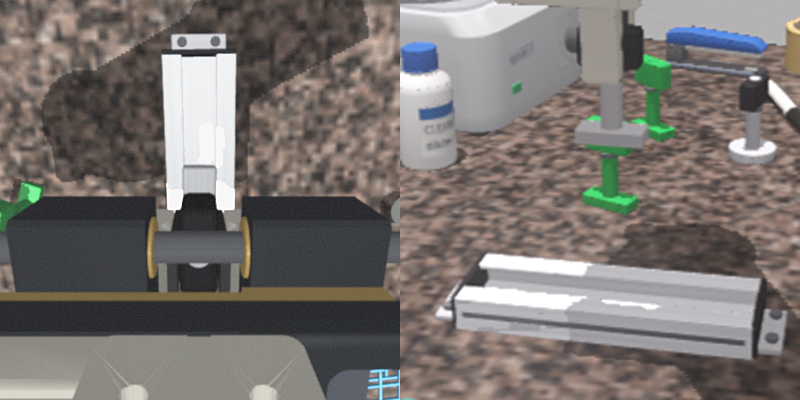

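The wrist view shows the rail's near-robot half under the tool: end cap at about (200,52) in the crop, outer edges at x of about 163 and 236. The side view shows the post held upright above the rail. I'll measure the edges next.

Run:
```python
from h import *
c=cap("wrist"); g=cv2.GaussianBlur(cv2.cvtColor(c['frame'],cv2.COLOR_RGB2GRAY),(3,3),0).astype(int)
L=[];Rr=[]
for v in range(120,230,10):
    row=g[v,270:372]; dd=np.diff(row); l=int(np.argmax(dd[:25]))+.5+270; q=int(np.argmin(dd[-30:]))+len(dd)-30+.5+270
    a,b=ray(c,l,v,.024),ray(c,q,v,.024); m=(a+b)/2
    print(v,l,q,a[:2].round(4),b[:2].round(4),'w',round(np.linalg.norm(a-b),4),'mid',m[:2].round(4)); L.append(m[:2])
L=np.array(L); p=np.polyfit(L[:,0],L[:,1],1); print("angle",np.degrees(np.arctan(p[0])),"y at .512",np.polyval(p,.512))
print("row profile",g[160,276:366].tolist())
col=g[90:130,310]; print("col",col.tolist()); print("end z.024",[ray(c,320,v,.024)[0].round(4) for v in(108,112,116)])
```

```text
120 282.5 356.5 [0.4204 0.0086] [0.4231 0.0723] w 0.0637 mid [0.4218 0.0405]
130 282.5 356.5 [0.4286 0.0081] [0.4314 0.0722] w 0.0642 mid [0.43   0.0401]
140 283.5 355.5 [0.437  0.0084] [0.4397 0.0712] w 0.0629 mid [0.4383 0.0398]
150 283.5 355.5 [0.4454 0.0078] [0.4481 0.071 ] w 0.0633 mid [0.4468 0.0394]
160 283.5 355.5 [0.454  0.0072] [0.4567 0.0709] w 0.0638 mid [0.4554 0.0391]
170 284.5 355.5 [0.4627 0.0075] [0.4654 0.0708] w 0.0633 mid [0.4641 0.0391]
180 284.5 355.5 [0.4715 0.0069] [0.4743 0.0706] w 0.0638 mid [0.4729 0.0388]
190 284.5 355.5 [0.4805 0.0063] [0.4832 0.0705] w 0.0643 mid [0.4819 0.0384]
200 285.5 355.5 [0.4896 0.0066] [0.4923 0.0704] w 0.0638 mid [0.491  0.0385]
210 285.5 355.5 [0.4988 0.006 ] [0.5016 0.0702] w 0.0643 mid [0.5002 0.0381]
220 285.5 355.5 [0.5081 0.0054] [0.5109 0.0701] w 0.0648 mid [0.5095 0.0377]
angle -1.6635494070308732 y at .512 0.037665166635535624
row profile [55, 53, 53, 57, 61, 65, 73, 105, 166, 221, 240, 240, 239, 239, 238, 238, 239, 240, 241, 241, 241, 242, 242, 242, 241, 237, 229, 228, 237, 242, 242, 241, 241, 240, 240, 240, 240, 241, 241, 242, 241, 241, 240, 241, 241, 241, 241, 241, 241, 241, 241, 241, 241, 242, 242, 240, 240, 240, 239, 238, 232, 229, 235, 241, 241, 241, 240, 239, 238, 239, 239, 240, 240, 240, 240, 241, 240, 240, 235, 199, 126, 68, 54, 58, 61, 63, 64, 64, 64, 64]
col [54, 50, 59, 104, 166, 206, 217, 217, 217, 218, 217, 216, 216, 215, 215, 214, 216, 208, 172, 116, 72, 58, 55, 47, 37, 56, 133, 215, 244, 243, 241, 241, 241, 241, 241, 241, 241, 241, 241, 241]
end z.024 [np.float64(0.4121), np.float64(0.4153), np.float64(0.4185)]
```

Emit:
{"name": "drive_tool", "arguments": {
  "commands": [
    {"tx": 0.003, "ty": 0.0025, "tz": -0.06, "turn": 0.008, "hand": 1},
    {"tx": 0.003, "ty": 0.0025, "tz": -0.12, "turn": 0.008, "hand": 1},
    {"tx": 0.003, "ty": 0.0025, "tz": -0.15, "turn": 0.008, "hand": 1},
    {"tx": 0.003, "ty": 0.0025, "tz": -0.165, "turn": 0.008, "hand": 1},
    {"tx": 0.003, "ty": 0.0025, "tz": -0.18, "turn": 0.008, "hand": 1},
    {"tx": 0.003, "ty": 0.0025, "tz": -0.19, "turn": 0.008, "hand": 1},
    {"tx": 0.003, "ty": 0.0025, "tz": -0.2, "turn": 0.008, "hand": 1},
    {"tx": 0.003, "ty": 0.0025, "tz": -0.207, "turn": 0.008, "hand": 1},
    {"tx": 0.003, "ty": 0.0025, "tz": -0.21, "turn": 0.008, "hand": 1},
    {"tx": 0.003, "ty": 0.0025, "tz": -0.21, "turn": 0.008, "hand": 1}
  ]
}}

```text
time_s: 5.85
tcp_pos: [0.5142, 0.0375, 0.0496]
eef_rot: [180.0, 0.0, 178.3]
contact_force: [-0.1, 0.6, -1.4]
gripper_width: 0.016
gripper_force: 25.0
```

Run:
```python
from h import *
s=r.get_state(); print(s['time_s'],s['tcp_pos'],s['eef_rot'],s['contact_force'])
d=cap("side"); save(d,"s3",(200,160,420,350),3)
```

```text
5.85 [0.51419217 0.03752788 0.04958496] [1.79999241e+02 2.07277054e-03 1.78296241e+02] [-0.1454911   0.61954185 -1.42571726]
```

View pics/s3.png

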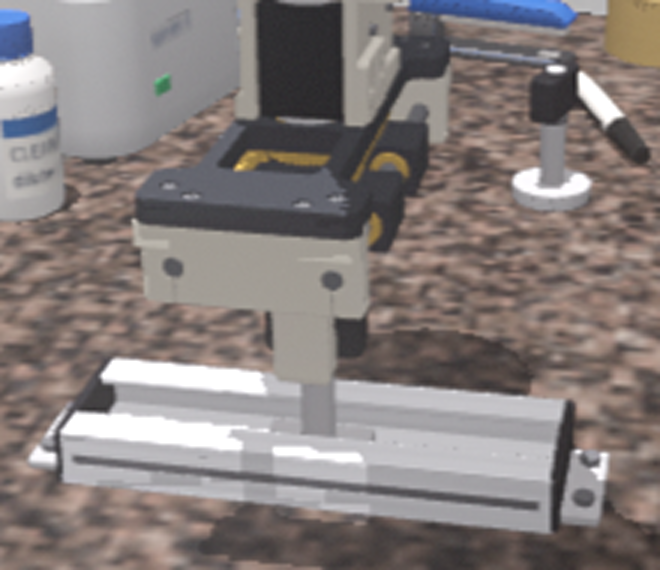

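The foot is down in the slot, lengthwise, with no contact force. Next is the quarter turn.

Emit:
{"name": "drive_tool", "arguments": {
  "commands": [
    {"tx": 0, "ty": 0, "tz": 0, "turn": 1, "hand": 1},
    {"tx": 0, "ty": 0, "tz": 0, "turn": 1, "hand": 1},
    {"tx": 0, "ty": 0, "tz": 0, "turn": 1, "hand": 1},
    {"tx": 0, "ty": 0, "tz": 0, "turn": 1, "hand": 1},
    {"tx": 0, "ty": 0, "tz": 0, "turn": 1, "hand": 1},
    {"tx": 0, "ty": 0, "tz": 0, "turn": 1, "hand": 1},
    {"tx": 0, "ty": 0, "tz": 0, "turn": 1, "hand": 1},
    {"tx": 0, "ty": 0, "tz": 0, "turn": 1, "hand": 1},
    {"tx": 0, "ty": 0, "tz": 0, "turn": 1, "hand": 1},
    {"tx": 0, "ty": 0, "tz": 0, "turn": 1, "hand": 1}
  ]
}}

```text
time_s: 6.9
tcp_pos: [0.5145, 0.0376, 0.05]
eef_rot: [-180.0, 0.0, -95.4]
contact_force: [0.3, 0.8, -0.7]
gripper_width: 0.0161
gripper_force: 25.0
```

Emit:
{"name": "drive_tool", "arguments": {
  "commands": [
    {"tx": 0, "ty": 0, "tz": 0, "turn": 0.07, "hand": 1},
    {"tx": 0, "ty": 0, "tz": 0, "turn": 0.07, "hand": 1},
    {"tx": 0, "ty": 0, "tz": 0, "turn": 0.07, "hand": 1},
    {"tx": 0, "ty": 0, "tz": -0.001, "turn": 0.07, "hand": 1},
    {"tx": 0, "ty": 0, "tz": -0.002, "turn": 0.07, "hand": 1},
    {"tx": 0, "ty": 0, "tz": -0.002, "turn": 0.07, "hand": 1}
  ]
}}

```text
time_s: 7.5
tcp_pos: [0.5142, 0.0375, 0.0484]
eef_rot: [-180.0, -0.0, -89.5]
contact_force: [-0.9, 0.2, -0.0]
gripper_width: 0.016
gripper_force: 25.0
```

Emit:
{"name": "drive_tool", "arguments": {
  "commands": [
    {"tx": 0, "ty": 0, "tz": -0.001, "turn": -0.024, "hand": 1},
    {"tx": 0, "ty": 0, "tz": -0.002, "turn": -0.024, "hand": 1},
    {"tx": 0, "ty": 0, "tz": -0.003, "turn": -0.024, "hand": 1},
    {"tx": 0, "ty": 0, "tz": -0.003, "turn": -0.024, "hand": 1}
  ]
}}

```text
time_s: 7.9
tcp_pos: [0.5147, 0.0376, 0.0483]
eef_rot: [-179.9, -0.0, -91.6]
contact_force: [-5.9, 0.5, 19.7]
gripper_width: 0.0157
gripper_force: 25.0
```

Emit:
{"name": "drive_tool", "arguments": {
  "commands": [
    {"tx": 0, "ty": 0, "tz": 0.0017, "turn": 0, "hand": 1},
    {"tx": 0, "ty": 0, "tz": 0.0017, "turn": 0, "hand": 1},
    {"tx": 0, "ty": 0, "tz": 0.0017, "turn": 0, "hand": 0.5},
    {"tx": 0, "ty": 0, "tz": 0.0017, "turn": 0, "hand": 0.5},
    {"tx": 0, "ty": 0, "tz": 0.0017, "turn": 0, "hand": 0.5},
    {"tx": 0, "ty": 0, "tz": 0.0017, "turn": 0, "hand": 0.5},
    {"tx": 0, "ty": 0, "tz": 0.0017, "turn": 0, "hand": 0.5},
    {"tx": 0, "ty": 0, "tz": 0.0017, "turn": 0, "hand": 0.5}
  ]
}}

```text
time_s: 8.7
tcp_pos: [0.5142, 0.0375, 0.0475]
eef_rot: [180.0, -0.0, -91.6]
contact_force: [-0.6, -0.2, -0.2]
gripper_width: 0.0436
gripper_force: 0.0
```

Emit:
{"name": "drive_tool", "arguments": {
  "commands": [
    {"tx": 0, "ty": 0, "tz": 0.02, "turn": 0, "hand": 0.5},
    {"tx": 0, "ty": 0, "tz": 0.06, "turn": 0, "hand": 0.5},
    {"tx": 0, "ty": 0, "tz": 0.12, "turn": 0, "hand": 0.5},
    {"tx": 0, "ty": 0, "tz": 0.18, "turn": 0, "hand": 0.5},
    {"tx": 0, "ty": 0, "tz": 0.24, "turn": 0, "hand": 0.5},
    {"tx": 0, "ty": 0, "tz": 0.24, "turn": 0, "hand": 0.5},
    {"tx": 0, "ty": 0, "tz": 0.24, "turn": 0, "hand": 0.5}
  ]
}}

```text
time_s: 9.4
tcp_pos: [0.5146, 0.0377, 0.1933]
eef_rot: [-179.8, 0.1, -91.6]
contact_force: [-0.2, -0.7, -0.5]
gripper_width: 0.0439
gripper_force: 0.0
```

Run:
```python
from h import *
s=r.get_state(); print(s['time_s'],s['tcp_pos'],s['eef_rot'],s['gripper_width'])
c=cap("wrist"); d=cap("side")
print(proj(c,[.514,.0376,.08]),proj(d,[.514,.0376,.08]))
a=c['frame'][80:380,170:470,::-1]; b=d['frame'][150:350,200:400,::-1]
cv2.imwrite("pics/w4.png",np.hstack([cv2.resize(x,(400,400),interpolation=cv2.INTER_CUBIC) for x in(a,b)]))
```

```text
9.4 [0.51456074 0.03770422 0.19326799] [-1.79843391e+02  8.78629515e-02 -9.16296250e+01] 0.04390025856795723
(np.float64(320.3894369138332), np.float64(232.70267870458454)) (np.float64(303.8373258671953), np.float64(257.6392695702145))
```

View pics/w4.png

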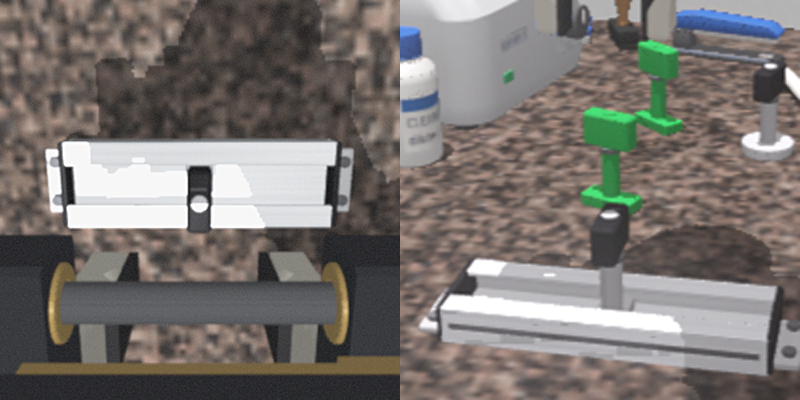

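The post stands upright at mid-rail with its grip square across the slot: the dot is at full-frame (319,233) and was predicted at (320,233). The gripper is clear and the round post hasn't moved.

```bash
python3 -c "
from plant import r
print(r.close_job())"
```

```text
the job is handed in; nothing more can be done
None
```

The hammer-head post stands released and upright at the middle of the rail, its foot square across under both lips, and the round-footed post was not touched; the job was handed in at about 9.5 s, and no verdict was returned.

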